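# Clamp the jar rack on the orbital shaker and start it

## Robot

A 7-joint arm with a two-finger parallel gripper is mounted at the origin on the work surface. World frame = base frame: x ahead of the robot, y to its left, z up, the work surface at z = 0. Lengths are in m, angles in rad, forces in N, time in s.
With the tool pointing down it reaches from about 0.425 to 0.825 m from the base axis. Payload 3.6 kg.
Tool frame: the origin (TCP) lies between the finger pads; the fingertips stand 19 mm ahead of it and the grasp point (between the pads) is the TCP; y points along the fingers, x is the direction in which the jaws open and shut, and the axes are right-handed (so a half turn about y gives the same grasp; the last joint's range is limited). The gripper opens to 85 mm and grips with 20 to 120 N. Pads are 22 mm wide; open, the fingers measure 114 mm over their backs; the gripper's body (76 mm by 85 mm) begins 54 mm behind the grasp point. The pads swing forward as they close: fully open they stand 13 mm farther back than shut.
Start: joints at [-0.026, 0.615, -0.013, 1.423, 0.008, 1.103, -0.04], TCP at [0.65, 0, 0.25] pointing down, gripper open.
Joint ranges: [-3.12, 3.12], [-0.3, 2.06], [-1.34, 1.32], [0.26, 2.42], [-1.36, 4.5], [0.01, 1.98], [-2.84, 2.84]. Speed limits (rad/s): [2.79, 2.79, 3.14, 3.14, 3.14, 3.14, 3.14].

## Interface

Orientations are given as a unit quaternion [x, y, z, w].
In Python, from workcell import r gives the robot as it stands.
- The arm moves only by the tool step_arm, never from a script. Its argument "rows" is a list of rows, each a list of 2 entries, a list of its own where there are three numbers: the shift along the tool's x, y, z in cm, then the turn about the tool's y in degrees. A call has 1 to 12 rows; each row is the pose to reach, as a shift and turn from the pose commanded when the call began, along the tool's axes at that moment; what a row does not reach only later rows make up. A row lasts 1/8 s, in which the tool goes at most 62.5 mm and 10.7 degrees, less where a joint would pass 70% of its speed; a pose out of reach is approached as far as the arm can. A call with a gripper value outside its range is refused whole. "fingers" is the closure, from 0 (fully open) to 1 (shut), set as the call begins (left out, the last holds). The fingers move at their own pace and stop on an object; the grip force is fixed at half the most. Time passes only in rows, so rows that repeat a pose let the fingers close. It gives the time, the measured TCP pose, the force and the opening at its end, in the units of the state.
- r.observe(): the state, without advancing time (a new reading comes with each control period).
- r.get_image(name): name is "scene" or "side" or "wrist"; returns a dict with "pixels" (480x640x3 uint8, red, green, blue), "K" (3x3 intrinsics, pixels), "k1" (the pictures are not rectified: a ray, as slopes to the right and down, at radius r is drawn at 1 + k1 r^2 times it, then the intrinsics apply), "R" (3x3) and "t" (3): a world point X has camera coordinates R X + t. Camera axes: x right, y down, z forward; pixel columns grow to the right and rows downward; lengths in m; the calibration is good to about 2 mm. A picture is of the moment at which its call begins. There is no depth.
- r.hand_in(): hands the job in, once; it reports no verdict.
The state is a dict: "time": time; "joints": joint angles; "joint_vel": joint speeds; "joint_efforts": joint torques, N m; "position": TCP position; "orientation": TCP orientation; "force": force on the tool from outside, world axes, zero at the start; "wrist_torque": the same for the moment, N m; "finger_gap": opening from 0.0 (shut) to 1.0 (fully open).
Only numpy, scipy, OpenCV 4.12 (cv2) and the standard library are available. Lean on these libraries where they do the work, as an engineer would, in place of code of your own. Each camera call takes 0.05 s, during which the arm holds its last target. There are 200 camera calls.

## Task

Secure the rack of sample jars on the shaker and start it: take the loose clamping stop out from the low clear shelf, lower its T-bolt into the platform's slot in front of the rack with its rubber face to the rack, take its orange knob, push the stop up until the rack is held snugly against the rear stop, and lock it with a quarter turn clockwise. Then press the green START key firmly, with about 10 N and never over 25 N, for a good half second until it registers, pressing no other key, and not before the stop is locked. Leave everything else where it stands.

Things in the scene. Friction and masses are not known exactly. Their poses are not given: they have to be found in the camera images.
- shaker: Orbital shaker, fixed, white, 375 mm deep (x), 300 mm wide (y): an aluminium platform, 290 x 280 mm, its top 131 mm above the bench, and a low sloping console in front, towards the robot, whose middle is 178 mm before the origin. Origin on the bench under the slot point; x away from the robot, y left, z up.
- slot (a point): Point on the centre line of the platform's T-slot, level with the platform's top; axes as the shaker's. The slot runs along x through the whole platform (x = -140 to +150 mm): 18 mm wide between two lips 6 mm thick, below them 36 mm wide, its floor 20 mm below the top.
- key_start_top (a point): Centre of the face of the green membrane key START, 34 mm wide (y), 36 mm along the slope (x), 3.5 mm above the panel. z points out of the key, 15 degrees from vertical, leaning to the robot: press along -z. The platform's front edge is 38 mm beyond the key's centre and 43 mm higher.
- key_start: The same START key. It hardly moves: it resists with 2.5 N at once, then 5 N more per mm, and stops dead at 2.5 mm. It registers when pressed with more than 8 N for 0.3 s without a break; more than 25 N damages it. Origin on the panel under the key.
- key_stop: Red STOP key, same size and make, 45 mm right (-y) of START; origin on the panel. Not to be pressed (5 N trips it).
- key_up: Grey key, same size and make, 45 mm left (+y) of START; origin on the panel. Not to be pressed.
- key_down: Grey key, same size and make, 90 mm left (+y) of START; origin on the panel. Not to be pressed.
- stop: Loose clamping stop, an aluminium angle, about 0.4 kg. Origin on its T-bolt's axis at the foot's underside; z up, x to its fence. Foot: plate 10 mm thick, 60 wide (y), x = -30 to 70. Fence: upright plate x = 70 to 80, 150 wide, 56 tall, rubber on the +x side. It starts on the shelf's deck, knob under the clear board (9 mm below it), fence in front.
- stop_base (a point): The stop's origin. Below the foot: a guide tongue 13 mm wide (y), 5 mm deep, x = -25 to 55 mm, and the bolt's T-head, 28 x 12 mm, from 9 to 15 mm below the foot. Knob at 0: the T-head lies along x and passes through the slot; turned a quarter it lies across, under the slot's lips, and holds the stop down.
- fence_mid (a point): Centre of the stop's fence: half-way up (28 mm above the foot's underside), mid-thickness. x is its normal, towards the rubber side, y along its 150 mm, z up. Lift the stop here: pinch the 10 mm thickness from above.
- fence_face (a point): Point on the rubber face of the fence, 80 mm from the bolt axis, 20 mm above the foot's underside; x points out of the face.
- knob_grip (a point): Centre of the orange wing of the stop's knob, on the bolt axis, 36 mm above the foot's underside, z up. The wing is 42 mm long (its x), 12 mm thick (its y), 32 mm tall. It turns with the T-bolt; with the knob at 0 it lies along the stop's x.
- clamp_knob (a joint): Turn of the knob and T-bolt: 0 (up to 0.06 at the start) = T-head along the slot, free; grows clockwise seen from above to 1.571 = across, locked. About 0.1 N m of friction; stays where it is left.
- rear_face (a point): On the front face of the rear stop, 20 mm above the platform; x along the slot, away from the robot. The rear stop is a fixed aluminium fence, 150 mm wide, 56 mm tall, across the platform behind the rack.
- rack_mid (a point): Centre of the loose blue rack with eight sample jars, 18 mm above its underside; 0.4 to 0.65 kg, 86 mm deep (x), 180 mm wide (y), walls 36 mm and jar lids 66 mm tall. It stands on the platform 2 to 8 mm in front of the rear stop. It slides at some 2 to 5 N (the stop in the slot adds as much) until it meets the rear stop.
- jar_rack: The same rack; origin at the middle of its underside.
- low_shelf: Low shelf, fixed. Origin on the bench; its open front is its +x side. White deck 170 (x) by 200 mm, 30 mm above the bench, with a 34 mm gap along x for T-bolts; over it a clear board from x = -85 to +3 mm, 218 mm wide, top 96 mm above the bench, on side walls at y = +-103 mm. Flat things on it reach 106 mm. The fence starts 45 to 51 mm in front of the board's edge.
- amber_flask: Bystander: amber volumetric flask with a black stopper, 164 mm tall, bulb 66 mm; origin at the middle of its underside.
- beaker: Bystander: glass beaker, 68 mm wide, 85 mm tall; origin at the middle of its underside.
- reagent_bottle: Bystander: white bottle with a blue cap, 62 mm wide, 150 mm tall; origin at the middle of its underside.
- calculator: Bystander: black pocket calculator lying flat, 75 x 135 x 14 mm; origin at the middle of its underside.
- tip_box: Bystander: blue pipette-tip box with a clear lid, 85 x 120 x 63 mm; origin at the middle of its underside.
- spare_jar: Bystander: white sample jar, 48 mm wide, 70 mm tall; origin at the middle of its underside.
Things that resemble listed ones, but are neither listed nor needed, are in the scene too. What is shaped like the stop but red or turquoise is not meant.

How it is judged:
By the outcome, as a careful person would: the job done as asked, in the order asked, and still so for the second after the job is handed in, with the robot touching nothing.
It also fails if it takes over 72 s, if anything falls off the work surface, if the arm or the gripper's body presses on something with over 40 N, if the wrist force passes 120 N, or if a joint passes its speed limit or range.

## Working session

There is one attempt and no reset: what is moved stays moved. The work goes in short steps, Python scripts to look and compute and a tool call to move; the robot and the scene stay as the last step left them, time stands still between calls to the robot, and variables do not carry over. Pictures are saved under pics/ and viewed, about 8 in all and at most 12, crops included, and the job is handed in when it is done.

Besides the shell and the picture viewer there is one more tool, called after ">>>" by a JSON object that holds its "api" and its "payload", one argument or row to a line. step_arm: Moves the arm, as the interface text tells. Its arguments: {"type":"object","properties":{"rows":{"type":"array","items":{"type":"array"}},"fingers":{"type":"number"}},"required":["rows"]}

```bash
mkdir -p pics; ls
cat > h.py <<'E'
import numpy as np, cv2
from workcell import r
def snap(n,f):
    d=r.get_image(n); np.savez(f'pics/{f}.npz',**{k:np.asarray(v) for k,v in d.items()}); cv2.imwrite(f'pics/{f}.png',d['pixels'][:,:,::-1]); return d
def load(f): return dict(np.load(f'pics/{f}.npz'))
def ray(d,uv):
    K=d['K'];k1=float(d['k1']); uv=np.asarray(uv,float)
    p=np.array([(uv[0]-K[0,2])/K[0,0],(uv[1]-K[1,2])/K[1,1]]); q=p.copy()
    for _ in range(30): q=p/(1+k1*(q@q))
    R=d['R']; return -R.T@d['t'], R.T@np.array([q[0],q[1],1])
def onz(d,uv,z):
    c,v=ray(d,uv); return c+v*(z-c[2])/v[2]
def tri(a,ua,b,ub):
    c1,v1=ray(a,ua);c2,v2=ray(b,ub);v1/=np.linalg.norm(v1);v2/=np.linalg.norm(v2)
    s=np.linalg.lstsq(np.c_[v1,-v2],c2-c1,rcond=None)[0];p=c1+s[0]*v1;q=c2+s[1]*v2
    return (p+q)/2,np.linalg.norm(p-q)
def proj(d,X):
    c=d['R']@np.asarray(X,float)+d['t'];q=c[:2]/c[2];q=q*(1+float(d['k1'])*(q@q));return d['K'][:2,:2]@q+d['K'][:2,2]
E
python3 - <<'E'
from h import *
for n in('scene','side','wrist'):
    d=snap(n,n+'0');print(n,-d['R'].T@d['t'],d['R'][2],d['k1'])
o=r.observe();print(o)
E
```

```text
pics
scene [ 1.28255834 -0.6667049   1.11823229] [-0.5474463   0.48408491 -0.68261581] -0.14380075925244934
side [ 0.31502566 -0.91156667  1.13116883] [ 0.09297922  0.67505314 -0.73188669] -0.14060193206819463
wrist [0.650011   0.06595476 0.3726882 ] [-0.00358499 -0.25946892 -0.96574481] -0.055386112029239806
{'time': 0.15, 'joints': array([-0.02646244,  0.61571654, -0.01262127,  1.42453453,  0.00806277,
        1.1033915 , -0.04039247]), 'joint_vel': array([-0.0008335 , -0.00204007,  0.00106555, -0.00262819,  0.0004198 ,
        0.00060209, -0.00039511]), 'joint_efforts': array([ 9.62922204e-04, -4.69657230e+01,  2.59976937e-01, -1.71251339e+01,
        1.01253757e-02,  7.07855565e-03,  2.07303725e-05]), 'position': array([6.49453665e-01, 3.02481795e-06, 2.49390322e-01]), 'orientation': array([-7.07100162e-01,  7.00103403e-04,  7.14985466e-04,  7.07112692e-01]), 'force': array([0.17617177, 1.04209351, 0.05580849]), 'wrist_torque': array([ 0.01618364,  0.01754177, -0.03449594]), 'finger_gap': 0.9972169044870285}
```

View pics/scene0.png

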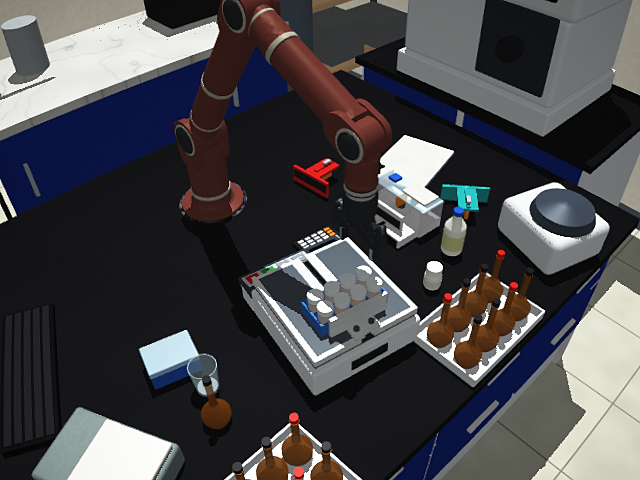

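View pics/side0.png

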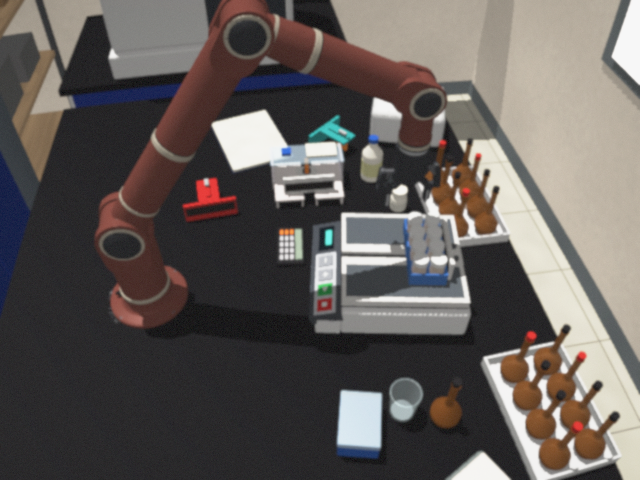

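The scene image shows the shaker near (330,310), the shelf near (405,205), a red look-alike at (318,175) and a turquoise one at (466,195). In the side image the shelf is at (307,175), START (green) at (324,288) and STOP (red) at (324,304). Three things are shaped like the stop: red, turquoise, and the one with the orange knob under the clear board. The last fits the description, so I'll confirm it in an enlarged crop.

Run:
```python
from h import *
a=cv2.imread('pics/side0.png')[130:215,255:360];b=cv2.imread('pics/scene0.png')[155:255,355:455]
c=cv2.imread('pics/side0.png')[205:335,300:480]
d=cv2.imread('pics/scene0.png')[225:395,235:425]
f=lambda i:cv2.resize(i,(400,300),interpolation=cv2.INTER_CUBIC)
cv2.imwrite('pics/crop1.png',np.vstack([np.hstack([f(a),f(b)]),np.hstack([f(c),f(d)])]))
```

```text
(no output)
```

View pics/crop1.png

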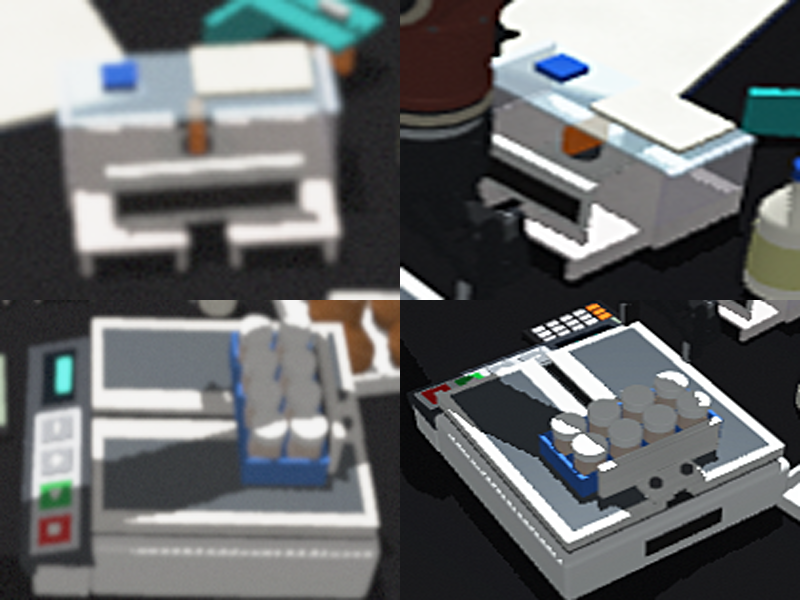

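Run:
```python
from h import *
s=load('side0');g=load('scene0')
A=lambda x,y:(255+x*.2625,130+y*.2833); C=lambda x,y:(300+x*.45,205+(y-300)*.4333)
B=lambda x,y:(355+x*.25,155+y/3); D=lambda x,y:(235+x*.475,225+(y-300)*.5667)
p=[onz(s,A(*q),.086) for q in((105,172),(303,160))];print('fence',p,np.linalg.norm(p[0]-p[1]), np.degrees(np.arctan2(*(p[1]-p[0])[1::-1])))
print('fence scene L end', onz(g,B(600,185),.086), onz(g,B(497,140),.086))
for n,q in dict(start=(56,494),stop=(53,532),up=(57,462),down=(59,430)).items(): print(n,onz(s,C(*q),.088))
for n,q in dict(fl=(92,318),bl=(347,318),br=(378,527),fr=(92,530),slotF=(92,412),slotF2=(230,414)).items(): print(n,onz(s,C(*q),.131))
for n,q in dict(fr=(410,392),fl=(605,322),bl=(785,450),br=(560,545)).items(): print('g',n,onz(g,D(*q),.131))
print('start g',onz(g,D(470,378),.088))
print('board edge',[onz(s,A(*q),.096) for q in((62,120),(340,115))])
```

```text
fence [array([0.38201981, 0.30594119, 0.086     ]), array([0.53264171, 0.29856418, 0.086     ])] 0.15080244325858297 -2.8039363072888173
fence scene L end [0.73534149 0.51999734 0.086     ] [0.64327637 0.52080051 0.086     ]
start [ 0.44274421 -0.11020365  0.088     ]
stop [ 0.43234734 -0.15757414  0.088     ]
up [ 0.45025669 -0.06823051  0.088     ]
down [ 0.45920745 -0.02458873  0.088     ]
fl [0.51655318 0.09682841 0.131     ]
bl [0.81301607 0.05365464 0.131     ]
br [ 0.75415089 -0.23263098  0.131     ]
fr [ 0.4665742 -0.1920326  0.131    ]
slotF [ 0.4925002  -0.04186627  0.131     ]
slotF2 [ 0.64050284 -0.06672326  0.131     ]
g fr [0.76276068 0.13968899 0.131     ]
g fl [0.83990555 0.43112204 0.131     ]
g bl [1.12576702 0.36756751 0.131     ]
g br [1.03221399 0.05580495 0.131     ]
start g [0.77272401 0.25045255 0.088     ]
board edge [array([0.35495247, 0.3653874 , 0.096     ]), array([0.56830402, 0.33986396, 0.096     ])]
```

View pics/wrist0.png

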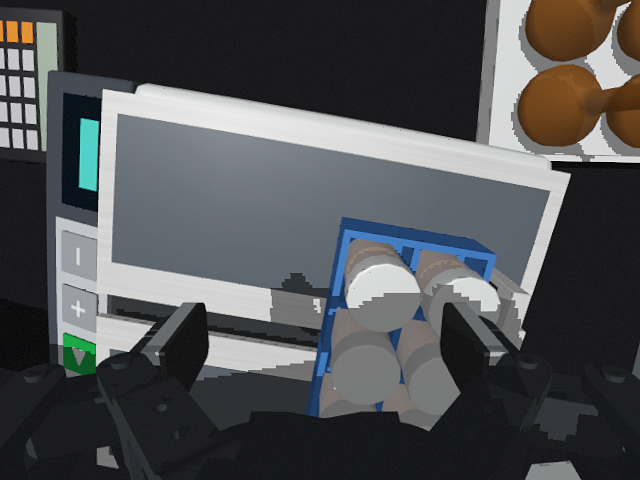

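Run:
```python
from h import *
for n in('scene0','side0','wrist0'):
    d=load(n);print(n,d['K'].tolist(),d['k1'],d['pixels'].shape,[proj(d,x).round() for x in((0,0,0),(.65,0,.25),(.5166,.0968,.131),(.4427,-.11,.088))])
    x=np.array([.5,.1,.13]);print(onz(d,proj(d,x),.13))
```

```text
scene0 [[558.6061122700114, 0.0, 322.145524744883], [0.0, 558.6061122700114, 241.63929526559184], [0.0, 0.0, 1.0]] -0.14380075925244934 (480, 640, 3) [array([213., 200.]), array([358., 245.]), array([347., 235.]), array([268., 271.])]
[0.5  0.1  0.13]
side0 [[553.7105652020983, 0.0, 317.61467550672324], [0.0, 553.7105652020983, 239.92718637552497], [0.0, 0.0, 1.0]] -0.14060193206819463 (480, 640, 3) [array([150., 296.]), array([406., 199.]), array([341., 213.]), array([325., 289.])]
[0.5  0.1  0.13]
wrist0 [[390.9870617349531, 0.0, 324.0194351953264], [0.0, 390.9870617349531, 244.48026913922934], [0.0, 0.0, 1.0]] -0.055386112029239806 (480, 640, 3) [array([-236.,  216.]), array([325., 336.]), array([101.,  89.]), array([ 80., 358.])]
[0.5  0.1  0.13]
```

Run:
```python
from h import *
w=load('wrist0')
fl,bl=onz(w,(103,90),.131),onz(w,(569,174),.131)
d=bl-fl;print(fl,bl,np.linalg.norm(d),np.degrees(np.arctan2(d[1],d[0])))
fr=onz(w,(98,375),.131);e=fr-fl;print('front edge',fr,np.degrees(np.arctan2(e[0],-e[1])))
t=np.arctan2(d[1],d[0]);x=d/np.linalg.norm(d);y=np.array([-x[1],x[0],0])
S=fl+.14*x-.14*y;print('slot',S)
for n,p in dict(fr=S-.14*x-.14*y,slA=S-.14*x+.009*y,slB=S-.14*x-.009*y,slC=S+.009*x*0+.009*y,slD=S-.009*y,slE=S+.03*x+.009*y).items(): print(n,p,proj(w,p))
K=S-.178*x;K[2]=.088;print('console mid',K)
s=load('side0');print(proj(s,S-.14*x-.14*y),proj(s,S+.15*x-.14*y))
g=w['pixels'].astype(int)
for u in(110,130,150,170,220,250,290): 
  print(u,[ (v,g[v,u].sum()//3) for v in range(280,350,3)])
```

```text
[0.51767011 0.09605716 0.131     ] [0.8019477  0.04666801 0.131     ] 0.2885360295854484 -9.855941992354794
front edge [ 0.48508941 -0.0971777   0.131     ] -9.570440193545728
slot [ 0.63163986 -0.06584063  0.131     ]
fr [ 0.46974207 -0.17981038  0.131     ] [ 97.78844824 464.60846447]
slA [ 0.49524663 -0.03300944  0.131     ] [ 97.03703925 292.78804483]
slB [ 0.49216555 -0.05074378  0.131     ] [ 96.81115959 316.68014111]
slC [ 0.63318041 -0.05697345  0.131     ] [300.62196016 326.76261486]
slD [ 0.63009932 -0.0747078   0.131     ] [296.6223211 349.9138682]
slE [ 0.66273764 -0.0621086   0.131     ] [343.95663546 333.63758655]
console mid [ 0.45626692 -0.03537209  0.088     ]
[341.86673611 300.13527189] [470.20353325 302.16313125]
110 [(280, np.int64(208)), (283, np.int64(209)), (286, np.int64(207)), (289, np.int64(211)), (292, np.int64(211)), (295, np.int64(82)), (298, np.int64(78)), (301, np.int64(73)), (304, np.int64(73)), (307, np.int64(73)), (310, np.int64(74)), (313, np.int64(80)), (316, np.int64(95)), (319, np.int64(201)), (322, np.int64(206)), (325, np.int64(203)), (328, np.
[... 2611 characters left out ...]
4(57)), (328, np.int64(55)), (331, np.int64(58)), (334, np.int64(27)), (337, np.int64(76)), (340, np.int64(120)), (343, np.int64(206)), (346, np.int64(206)), (349, np.int64(205))]
290 [(280, np.int64(50)), (283, np.int64(50)), (286, np.int64(49)), (289, np.int64(52)), (292, np.int64(80)), (295, np.int64(118)), (298, np.int64(114)), (301, np.int64(119)), (304, np.int64(114)), (307, np.int64(116)), (310, np.int64(114)), (313, np.int64(116)), (316, np.int64(115)), (319, np.int64(115)), (322, np.int64(117)), (325, np.int64(53)), (328, np.int64(51)), (331, np.int64(54)), (334, np.int64(54)), (337, np.int64(47)), (340, np.int64(27)), (343, np.int64(34)), (346, np.int64(113)), (349, np.int64(208))]
```

>>> {"api": "step_arm", "payload": {
  "rows": [
    [[-2, 0, 3], 10],
    [[-4, 0, 6], 20],
    [[-6, 0, 9], 30],
    [[-8, 0, 12], 40],
    [[-10, 0, 15], 50],
    [[-12, 0, 18], 60],
    [[-14, 0, 21], 70],
    [[-16, 0, 23], 80],
    [[-18, 0, 25], 90],
    [[-19, 0, 26], 93],
    [[-19, 0, 26], 93],
    [[-19, 0, 26], 93]
  ],
  "fingers": 0.55
}}

```text
time: 1.65
position: [0.4605, 0.2592, 0.2503]
orientation: [0.487, -0.513, 0.513, -0.487]
force: [0.8, -0.0, -0.8]
finger_gap: 0.449
```

Run:
```python
from h import *
d=snap('wrist','w1');o=r.observe();print(o['position'],o['orientation'],o['finger_gap'],o['joints'])
w=load('wrist0')
U=[onz(w,p,.131) for p in((110,294),(130,297.5),(150,301.5),(170,305),(220,313.5),(250,318),(290,323.7))]
L=[onz(w,p,.131) for p in((130,323),(220,337.5),(250,341.5),(290,347.5))]
for P in(U,L):
    P=np.array(P);m=np.polyfit(P[:,0],P[:,1],1);print(np.degrees(np.arctan(m[0])),np.polyval(m,[.5,.6316]))
```

```text
[0.46068043 0.25898679 0.25034316] [ 0.48647689 -0.51293204  0.51341059 -0.48646739] 0.45115018106542765 [-0.83208999  0.44873173  0.40987237  1.78382685 -0.21296315  0.95255276
 -1.95851178]
-9.814500112925376 [-0.03336272 -0.05612829]
-9.08519507580774 [-0.05283156 -0.07387559]
```

View pics/w1.png

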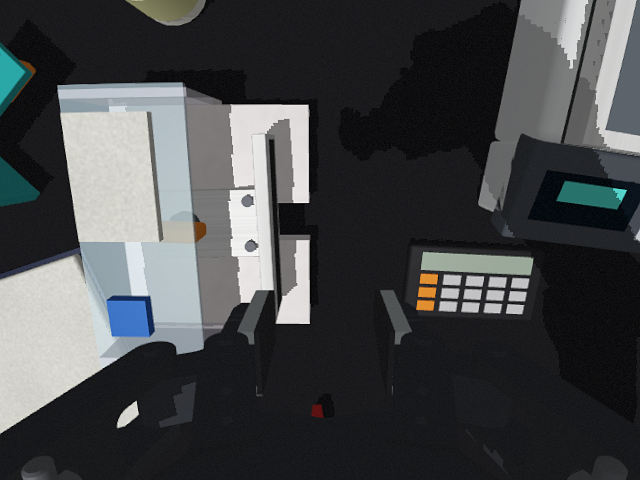

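The view shows the fence top strip from (260,134) down to behind the finger at about (268,300). The foot is at (243,190–257) and the orange knob at (187,230) under the board.

Run:
```python
from h import *
w=load('w1');g=w['pixels'].astype(int).sum(2)//3
for v in(128,132,136,145,180,220,260,285): print(v,list(zip(range(248,282,2),g[v,248:282:2])))
for u in(236,): print(u,list(zip(range(180,266,2),g[180:266:2,u])))
hsv=cv2.cvtColor(w['pixels'],cv2.COLOR_RGB2HSV);m=cv2.inRange(hsv,(5,90,80),(22,255,255));m[:,:100]=0;m[:,300:]=0
ys,xs=np.where(m);print(xs.min(),xs.max(),ys.min(),ys.max(),len(xs))
```

```text
128 [(248, np.int64(224)), (250, np.int64(223)), (252, np.int64(223)), (254, np.int64(223)), (256, np.int64(223)), (258, np.int64(223)), (260, np.int64(223)), (262, np.int64(223)), (264, np.int64(223)), (266, np.int64(224)), (268, np.int64(225)), (270, np.int64(209)), (272, np.int64(121)), (274, np.int64(121)), (276, np.int64(122)), (278, np.int64(120)), (280, np.int64(123))]
132 [(248, np.int64(224)), (250, np.int64(224)), (252, np.int64(224)), (254, np.int64(225)), (256, np.int64(225)), (258, np.int64(225)), (260, np.int64(217)), (262, np.int64(216)), (264, np.int64(218)), (266, np.int64(226)), (268, np.int64(119)), (270, np.int64(121)), (272, np.int64(121)), (274, np.int64(121)), (276, np.int64(122)), (278, np.int64(120)), (280, np.int64(123))]
136 [(248, np.int64(223)), (250, np.int64(225)), (252, np.int64(221)), (254, np.int64(232)), (256, np.int64(232)), (258, np.int64(230)), (260, np.int64(229)), (262, np.int64(229)), (264, np.int64(212)), (266, np.int64(91)), (268, np.int64(96)), (270, np.int64(95)), (272, np.int64(95)), (274, np.int64(101)), (276, np.int64(122)), (278, np.in
[... 2173 characters left out ...]
204, np.int64(236)), (206, np.int64(237)), (208, np.int64(238)), (210, np.int64(238)), (212, np.int64(240)), (214, np.int64(239)), (216, np.int64(235)), (218, np.int64(240)), (220, np.int64(235)), (222, np.int64(238)), (224, np.int64(236)), (226, np.int64(235)), (228, np.int64(236)), (230, np.int64(234)), (232, np.int64(232)), (234, np.int64(237)), (236, np.int64(239)), (238, np.int64(233)), (240, np.int64(235)), (242, np.int64(239)), (244, np.int64(240)), (246, np.int64(240)), (248, np.int64(238)), (250, np.int64(240)), (252, np.int64(239)), (254, np.int64(244)), (256, np.int64(183)), (258, np.int64(114)), (260, np.int64(117)), (262, np.int64(118)), (264, np.int64(118))]
194 205 222 241 178
```

Run:
```python
from h import *
w=load('w1')
F=np.array([onz(w,p,.086) for p in((265,136),(265.4,145),(267.3,180),(269.2,220),(271.3,260),(273,285))])
B=np.array([onz(w,p,.086) for p in((252.3,145),(254.2,180),(256.3,220),(258.3,260),(260.3,285))])
for P in(F,B):
    m=np.polyfit(P[:,0],P[:,1],1);print(np.degrees(np.arctan(m[0])),np.polyval(m,[.42,.46,.5]),P[:,0])
f=[onz(w,p,.040) for p in((236,189),(236,256.5))];print('foot',f)
print('end',onz(w,(258,133.5),.086))
print('hole',[onz(w,p,.040) for p in((248,201),(250,246))])
o=r.observe();from scipy.spatial.transform import Rotation as R
M=R.from_quat(o['orientation']).as_matrix();print(M,np.degrees(np.arctan2(M[1,0],M[0,0])))
print('board edge',onz(w,(183,84),.096),onz(w,(203,348),.096),onz(w,(183,84),.091))
```

```text
-2.0541755885503674 [0.30192434 0.30048964 0.29905494] [0.53104739 0.52478736 0.49983299 0.47003577 0.43864783 0.41810173]
-2.382338663871247 [0.31197873 0.31031459 0.30865044] [0.52532854 0.50037063 0.47056247 0.43917687 0.41861806]
foot [array([0.48954363, 0.33321803, 0.04      ]), array([0.42961068, 0.33983202, 0.04      ])]
end [0.53305976 0.30275715 0.086     ]
hole [array([0.478687  , 0.32397611, 0.04      ]), array([0.4386273, 0.3262957, 0.04     ])]
[[-5.33794165e-02  4.55859077e-04  9.98574199e-01]
 [-9.98574189e-01 -5.00399102e-04 -5.33791876e-02]
 [ 4.75352245e-04 -9.99999771e-01  4.81920121e-04]] -93.05986991274577
board edge [0.56819456 0.34883062 0.096     ] [0.37111998 0.36115241 0.096     ] [0.56895421 0.35049153 0.091     ]
```

>>> {"api": "step_arm", "payload": {
  "rows": [
    [[-2, 2, -0.2], 0],
    [[-4.6, 5, -0.4], -0.9],
    [[-4.6, 10, -0.4], -0.9],
    [[-4.6, 13, -0.4], -0.9],
    [[-4.6, 15, -0.4], -0.9],
    [[-4.6, 17, -0.4], -0.9],
    [[-4.6, 18.2, -0.4], -0.9],
    [[-4.6, 18.2, -0.4], -0.9],
    [[-4.6, 18.2, -0.4], -0.9]
  ]
}}

```text
time: 2.82
position: [0.4583, 0.3066, 0.0679]
orientation: [-0.491, 0.509, -0.509, 0.491]
force: [-0.3, 0.2, -1.0]
finger_gap: 0.446
```

>>> {"api": "step_arm", "payload": {
  "rows": [
    [[0, 0, 0], 0],
    [[0, 0, 0], 0],
    [[0, 0, 0], 0],
    [[0, 0, 0], 0],
    [[0, 0, 0], 0],
    [[0, 0, 0], 0]
  ],
  "fingers": 1
}}

```text
time: 3.58
position: [0.4582, 0.3061, 0.0683]
orientation: [-0.491, 0.509, -0.509, 0.491]
force: [-0.6, -0.5, 0.3]
finger_gap: 0.11
```

>>> {"api": "step_arm", "payload": {
  "rows": [
    [[0, -0.2, 0], 0],
    [[0, -0.45, 0], 0],
    [[0, -0.45, 0], 0]
  ]
}}

```text
time: 3.95
position: [0.4583, 0.3062, 0.0727]
orientation: [-0.491, 0.509, -0.509, 0.491]
force: [-0.6, -0.1, -4.5]
finger_gap: 0.106
```

>>> {"api": "step_arm", "payload": {
  "rows": [
    [[2, 0, 0], 0],
    [[4.5, 0, 0], 0],
    [[7, 0, 0], 0],
    [[9, 0, 0], 0],
    [[9.5, -3, 0], 0],
    [[9.5, -8, 0], 0],
    [[9.5, -13, 0], 0],
    [[9.5, -18, 0], 0],
    [[9.5, -20, 0], 0],
    [[9.5, -20, 0], 0]
  ]
}}

```text
time: 5.2
position: [0.4553, 0.2096, 0.274]
orientation: [0.489, -0.509, 0.51, -0.491]
force: [0.2, -1.4, -4.3]
finger_gap: 0.114
```

Run:
```python
from h import *
w=load('wrist0')
p=onz(w,(343,218),.167);q=onz(w,(494,252),.167);print('rack top fl, bl',p,q,np.linalg.norm(p-q))
t=np.radians(-9.6);x=np.array([np.cos(t),np.sin(t)]);y=np.array([-x[1],x[0]]);S=np.array([.6316,-.065])
S=S+0
fl=np.array([.51767,.096057]);print('fl in slot',(fl-S)@x,(fl-S)@y)
for a in(p,q): print((a[:2]-S)@x,(a[:2]-S)@y)
s=load('side0')
C=lambda x,y:(300+x*.45,205+(y-300)*.4333)
for z,c in((.167,(243,462)),(.131,(245,485)),(.167,(328,462))):
    a=onz(s,C(*c),z);print('side',a,(a[:2]-S)@x,(a[:2]-S)@y)
```

```text
rack top fl, bl [0.65940685 0.02537235 0.167     ] [0.74317872 0.00646412 0.167     ] 0.08587926270513256
fl in slot -0.139193802543298 0.13980160042909878
0.012346163360203843 0.0937440879747316
0.09809819945585822 0.08907118007634943
side [ 0.62657086 -0.1600257   0.167     ] 0.01088860628956611 -0.09453366761284428
side [ 0.63282259 -0.16111702  0.131     ] 0.017234779553411406 -0.09456711021961679
side [ 0.71273692 -0.17315667  0.167     ] 0.09803783015955933 -0.09311094323943919
```

>>> {"api": "step_arm", "payload": {
  "rows": [
    [[3, 0, 2], -9],
    [[6, 0, 4], -18],
    [[9, 0, 6], -27],
    [[12, 0, 8], -36],
    [[15, 0, 10], -45],
    [[18, 0, 12], -54],
    [[21, 0, 14], -63],
    [[24, 0, 16], -72],
    [[26.6, 0, 17.7], -80],
    [[26.6, 2, 17.7], -82.6],
    [[26.6, 4, 17.7], -82.6],
    [[26.6, 4, 17.7], -82.6]
  ]
}}

```text
time: 6.7
position: [0.6192, -0.0617, 0.2285]
orientation: [-0.705, 0.062, -0.056, 0.705]
force: [-0.6, 0.5, -3.9]
finger_gap: 0.111
```

Run:
```python
from h import *
d=snap('wrist','w2');o=r.observe();print(o['position'],o['orientation'],o['finger_gap'],o['force'])
from scipy.spatial.transform import Rotation as R
M=R.from_quat(o['orientation']).as_matrix();print(np.degrees(np.arctan2(M[1,0],M[0,0])),M[2])
```

```text
[ 0.62045046 -0.06165416  0.23040855] [ 0.70467725 -0.06069364  0.05700495 -0.70462521] 0.1081952552520801 [-1.02292568  0.09181178 -4.30825755]
-9.54808851906936 [-5.19234401e-03 -9.99986391e-01 -5.07491407e-04]
```

View pics/w2.png

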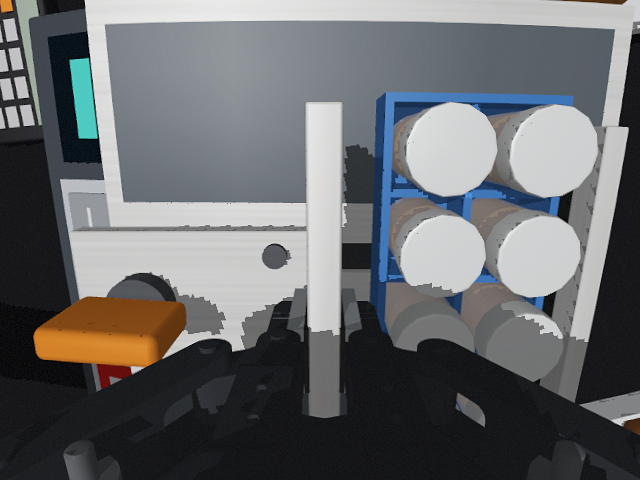

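Run:
```python
from h import *
w=load('w2');P=w['pixels'].astype(int);g=P.sum(2)//3
t=np.radians(-9.6);x=np.array([np.cos(t),np.sin(t)]);y=np.array([-x[1],x[0]]);S=np.array([.6316,-.065])
L=lambda p,z:(lambda a:(((a[:2]-S)@x*1e3).round(1),((a[:2]-S)@y*1e3).round(1)))(onz(w,p,z))
for u in(352,362): print(u,list(zip(range(225,310,3),g[225:310:3,u])))
for v in(130,300):print(v,list(zip(range(296,352,3),g[v,296:352:3])))
print(list(zip(range(96,108),g[96:108,324])),list(zip(range(400,424,2),g[400:424:2,326])))
m=(P[:,:,0]>200)&(P[:,:,2]<60)&(P[:,:,1]<170)
for v in(300,310,320,330,340): 
    xs=np.where(m[v,:200])[0];print(v,xs.min(),xs.max()) if len(xs) else 0
for u in(80,110,140,170): ys=np.where(m[280:380,u])[0]+280;print(u,ys.min(),ys.max(),list(P[ys.min():ys.max():4,u,0]))
zf=.2484
print('fence end',L((324,101.5),zf),L((326,415),zf),'top',L((306,130),zf),L((342,130),zf),L((306,300),zf),L((342,300),zf))
```

```text
352 [(225, np.int64(110)), (228, np.int64(110)), (231, np.int64(112)), (234, np.int64(112)), (237, np.int64(109)), (240, np.int64(113)), (243, np.int64(45)), (246, np.int64(27)), (249, np.int64(25)), (252, np.int64(24)), (255, np.int64(24)), (258, np.int64(24)), (261, np.int64(28)), (264, np.int64(25)), (267, np.int64(26)), (270, np.int64(97)), (273, np.int64(109)), (276, np.int64(107)), (279, np.int64(109)), (282, np.int64(108)), (285, np.int64(109)), (288, np.int64(90)), (291, np.int64(75)), (294, np.int64(79)), (297, np.int64(77)), (300, np.int64(77)), (303, np.int64(97)), (306, np.int64(96)), (309, np.int64(97))]
362 [(225, np.int64(109)), (228, np.int64(110)), (231, np.int64(112)), (234, np.int64(112)), (237, np.int64(107)), (240, np.int64(112)), (243, np.int64(43)), (246, np.int64(27)), (249, np.int64(25)), (252, np.int64(28)), (255, np.int64(27)), (258, np.int64(26)), (261, np.int64(25)), (264, np.int64(25)), (267, np.int64(23)), (270, np.int64(96)), (273, np.int64(111)), (276, np.int64(109)), (279, np.int64(110)), (282, np.int64(108)), (285, np.int64(108)), (288, np.int64(109
[... 1357 characters left out ...]
(109)), (410, np.int64(108)), (412, np.int64(108)), (414, np.int64(108)), (416, np.int64(109)), (418, np.int64(21)), (420, np.int64(22)), (422, np.int64(22))]
340 35 146
80 335 359 [np.int64(202), np.int64(212), np.int64(216), np.int64(213), np.int64(212), np.int64(210)]
110 337 361 [np.int64(202), np.int64(212), np.int64(218), np.int64(216), np.int64(213), np.int64(211)]
140 340 363 [np.int64(204), np.int64(214), np.int64(219), np.int64(217), np.int64(214), np.int64(212)]Traceback (most recent call last):
  File "<stdin>", line 11, in <module>
    return umr_minimum(a, axis, None, out, keepdims, initial, where)
ValueError: zero-size array to reduction operation minimum which has no identity
```

Run:
```python
from h import *
w=load('w2')
t=np.radians(-9.6);x=np.array([np.cos(t),np.sin(t)]);y=np.array([-x[1],x[0]]);S=np.array([.6316,-.065])
L=lambda p,z:(lambda a:(((a[:2]-S)@x*1e3).round(1),((a[:2]-S)@y*1e3).round(1)))(onz(w,p,z))
zf=.2304+.018
print('slot edges',L((357,242),.131),L((357,269.5),.131))
print('fence end',L((324,101.5),zf),'top',L((305.5,130),zf),L((341.5,130),zf),L((307.5,300),zf),L((339.5,300),zf))
print('rack front top',L((387,95),.167),L((378,270),.167),'rear stop front',L((606,130),.187))
tcp=np.array([.62045,-.06165]);print('tcp',(tcp-S)@x,(tcp-S)@y)
b=tcp-.075*x; f=.2304-.038
for dy in(-6,6):
  for dx in(-21,21):
    for dz in(.020,.052): 
      q=b+dx/1e3*x+dy/1e3*y; print(dx,dy,dz,proj(w,[*q,f+dz]).round())
```

```text
slot edges (np.float64(5.5), np.float64(9.2)) (np.float64(5.9), np.float64(-7.7))
fence end (np.float64(-12.5), np.float64(76.5)) top (np.float64(-17.3), np.float64(69.6)) (np.float64(-8.1), np.float64(69.6)) (np.float64(-17.2), np.float64(22.9)) (np.float64(-8.1), np.float64(22.9))
rack front top (np.float64(14.8), np.float64(86.7)) (np.float64(13.6), np.float64(4.3)) rear stop front (np.float64(104.1), np.float64(72.4))
tcp -0.011552531114835176 0.001443615198301633
-21 -6 0.02 [ 90. 325.]
-21 -6 0.052 [ 35. 369.]
21 -6 0.02 [191. 327.]
21 -6 0.052 [158. 373.]
-21 6 0.02 [ 85. 298.]
-21 6 0.052 [ 27. 336.]
21 6 0.02 [189. 299.]
21 6 0.052 [154. 339.]
```

The stop hangs straight over the slot. Fence and slot are parallel, it sits about 1.5 mm left of the slot line, and there is about 22 mm to the rack. The rack is at (380–600, 95–380) and the rear stop at (600,130). I'll correct and lower.

>>> {"api": "step_arm", "payload": {
  "rows": [
    [[0, 1.5, -0.15], 0],
    [[0, 3, -0.15], 0],
    [[0, 4, -0.15], 0],
    [[0, 4.5, -0.15], 0],
    [[0, 4.5, -0.15], 0],
    [[0, 4.5, -0.15], 0]
  ]
}}

```text
time: 7.5
position: [0.6222, -0.0626, 0.1883]
orientation: [-0.705, 0.058, -0.059, 0.705]
force: [-1.5, 0.0, -3.7]
finger_gap: 0.11
```

Run:
```python
from h import *
d=snap('wrist','w3');o=r.observe();print(o['position'],o['force'],o['wrist_torque'])
s=snap('side','s3')['pixels'];g=snap('scene','g3')['pixels']
f=lambda i:cv2.resize(i,(400,300),interpolation=cv2.INTER_CUBIC)
cv2.imwrite('pics/crop2.png',np.hstack([f(s[200:335,300:480]),f(g[215:365,225:425])])[:,:,::-1])
```

```text
[ 0.62222044 -0.0625926   0.18840216] [ 0.3527934   0.13179952 -3.39946618] [-0.02663492 -0.1455105  -0.02508067]
```

View pics/crop2.png

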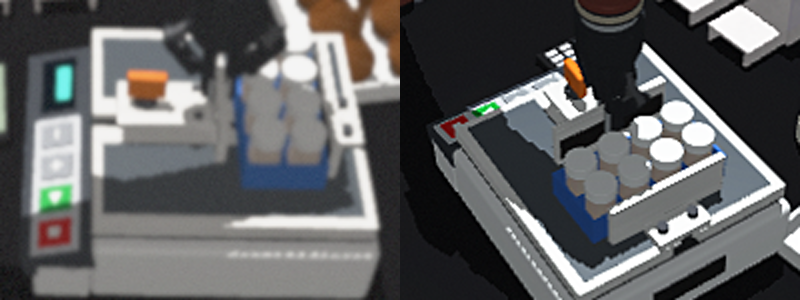

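>>> {"api": "step_arm", "payload": {
  "rows": [
    [[0, 0.3, -0.06], 0],
    [[0, 0.6, -0.06], 0],
    [[0, 0.9, -0.06], 0],
    [[0, 1.0, -0.06], 0],
    [[0, 1.0, -0.06], 0]
  ]
}}

```text
time: 8.28
position: [0.6216, -0.0631, 0.1776]
orientation: [-0.705, 0.059, -0.058, 0.705]
force: [-0.4, -0.5, -4.9]
finger_gap: 0.106
```

>>> {"api": "step_arm", "payload": {
  "rows": [
    [[0, 0.25, 0], 0],
    [[0, 0.5, 0], 0],
    [[0, 0.7, 0], 0],
    [[0, 0.7, 0], 0]
  ]
}}

```text
time: 8.78
position: [0.6217, -0.0631, 0.1714]
orientation: [-0.705, 0.058, -0.059, 0.705]
force: [-2.8, 0.0, 0.4]
finger_gap: 0.112
```

>>> {"api": "step_arm", "payload": {
  "rows": [
    [[0, 0.1, 0], 0],
    [[0, 0.2, 0], 0],
    [[0, 0.2, 0], 0]
  ]
}}

```text
time: 9.15
position: [0.6218, -0.0631, 0.1712]
orientation: [-0.705, 0.058, -0.059, 0.705]
force: [-6.1, 0.8, 8.2]
finger_gap: 0.11
```

Run:
```python
from h import *
d=snap('wrist','w4');o=r.observe();print(o['position'],o['force'],o['wrist_torque'])
```

```text
[ 0.62182172 -0.06313825  0.17117744] [-5.13854577  1.34836006  9.55536837] [0.15952804 0.55607458 0.09646792]
```

View pics/w4.png

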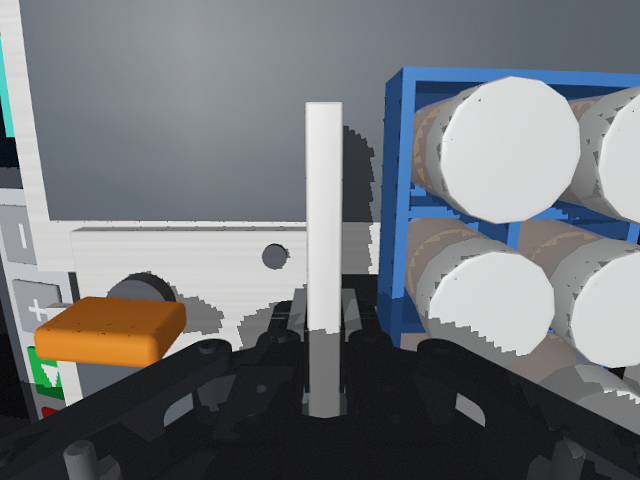

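Run:
```python
from h import *
w=load('w4');P=w['pixels'].astype(int).sum(2)//3
t=np.radians(-9.6);x=np.array([np.cos(t),np.sin(t)]);y=np.array([-x[1],x[0]]);S=np.array([.6316,-.065])
for u in(120,180,240,285): print(u,list(zip(range(212,246,2),P[212:246:2,u])))
tcp=np.array([.6218,-.0631]);
for sx in(-.095,-.055,-.03):
  for z in(.131,.141,.133,.143,.136,.146):
    q=tcp+sx*x+.0305*y; print(sx,z,proj(w,[*q,z]).round(1))
print('platform surface slot at fence right', P[260:300:3,372])
```

```text
120 [(212, np.int64(108)), (214, np.int64(108)), (216, np.int64(109)), (218, np.int64(107)), (220, np.int64(127)), (222, np.int64(216)), (224, np.int64(213)), (226, np.int64(190)), (228, np.int64(119)), (230, np.int64(118)), (232, np.int64(198)), (234, np.int64(207)), (236, np.int64(207)), (238, np.int64(208)), (240, np.int64(205)), (242, np.int64(212)), (244, np.int64(213))]
180 [(212, np.int64(112)), (214, np.int64(112)), (216, np.int64(113)), (218, np.int64(111)), (220, np.int64(105)), (222, np.int64(219)), (224, np.int64(219)), (226, np.int64(187)), (228, np.int64(120)), (230, np.int64(119)), (232, np.int64(199)), (234, np.int64(209)), (236, np.int64(210)), (238, np.int64(210)), (240, np.int64(205)), (242, np.int64(212)), (244, np.int64(214))]
240 [(212, np.int64(113)), (214, np.int64(113)), (216, np.int64(114)), (218, np.int64(112)), (220, np.int64(105)), (222, np.int64(223)), (224, np.int64(219)), (226, np.int64(179)), (228, np.int64(119)), (230, np.int64(117)), (232, np.int64(201)), (234, np.int64(210)), (236, np.int64(210)), (238, np.int64(211)), (240, np.int64(206)), (242, n
[... 290 characters left out ...]
np.int64(211)), (236, np.int64(211)), (238, np.int64(210)), (240, np.int64(205)), (242, np.int64(210)), (244, np.int64(211))]
-0.095 0.131 [105.6 225.3]
-0.095 0.141 [ 92.7 230.4]
-0.095 0.133 [103.1 226.2]
-0.095 0.143 [ 89.9 231.5]
-0.095 0.136 [ 99.3 227.8]
-0.095 0.146 [ 85.7 233.3]
-0.055 0.131 [195.9 225.2]
-0.055 0.141 [188.2 230.4]
-0.055 0.133 [194.4 226.2]
-0.055 0.143 [186.5 231.5]
-0.055 0.136 [192.2 227.7]
-0.055 0.146 [183.9 233.2]
-0.03 0.131 [253.7 225.2]
-0.03 0.141 [249.5 230.4]
-0.03 0.133 [252.9 226.2]
-0.03 0.143 [248.5 231.5]
-0.03 0.136 [251.7 227.7]
-0.03 0.146 [247.1 233.3]
platform surface slot at fence right [212 180 209 206 211  23  27  29  30  27  27  30  28  26]
```

>>> {"api": "step_arm", "payload": {
  "rows": [
    [[-0.2, -0.2, 0], 0],
    [[-0.6, -0.2, 0], 0],
    [[-1, -0.2, 0], 0],
    [[-1, -0.2, 0], 0]
  ]
}}

```text
time: 9.7
position: [0.6107, -0.0613, 0.1698]
orientation: [-0.705, 0.059, -0.058, 0.705]
force: [-0.2, 0.1, -3.8]
finger_gap: 0.106
```

>>> {"api": "step_arm", "payload": {
  "rows": [
    [[0, 0, 0], 0],
    [[0, 0, 0], 0],
    [[0, 0, 0], 0]
  ],
  "fingers": 0.75
}}

```text
time: 10.07
position: [0.6123, -0.0616, 0.1713]
orientation: [-0.705, 0.058, -0.059, 0.705]
force: [-0.1, -0.4, -0.5]
finger_gap: 0.25
```

>>> {"api": "step_arm", "payload": {
  "rows": [
    [[0, -3, 0], 0],
    [[0, -7, 0], 0],
    [[-0.5, -9, 0], -10],
    [[-2, -9, 0], -20],
    [[-3, -9, 0], -30],
    [[-4, -9, 0], -40],
    [[-5, -9, 0], -50],
    [[-6, -9, 0], -60],
    [[-7, -9, 0], -70],
    [[-7.7, -9, 0], -80],
    [[-7.7, -9, 0], -90],
    [[-7.7, -9, 0], -90]
  ],
  "fingers": 0.5
}}

```text
time: 11.58
position: [0.5359, -0.0491, 0.2611]
orientation: [0.54, 0.456, -0.456, -0.54]
force: [0.5, -0.4, -0.7]
finger_gap: 0.502
```

Run:
```python
from h import *
from scipy.spatial.transform import Rotation as R
d=snap('wrist','w5');o=r.observe();print(o['position'],o['force'],o['joints'])
M=R.from_quat(o['orientation']).as_matrix();print(np.degrees(np.arctan2(M[1,0],M[0,0])))
t=np.radians(-9.6);x=np.array([np.cos(t),np.sin(t)]);y=np.array([-x[1],x[0]]);S=np.array([.6316,-.065])
p=o['position'][:2]-S;print(p@x,p@y)
```

```text
[ 0.53600101 -0.04906892  0.26101343] [-0.66644795  1.15504882  0.40187221] [ 0.28932712  0.4490618  -0.35288716  1.72686477  0.17953949  0.99702543
  1.27237987]
80.30268273970003
-0.09691703556331095 -0.00023494071200010798
```

View pics/w5.png

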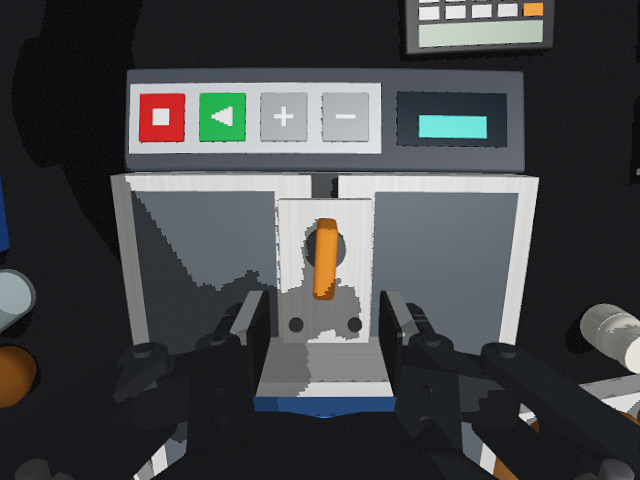

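The stop is seated square on the slot: foot at u 278–373, slot at u 312–338, both centred on 325. The knob is at (325,258), nearly along the slot. START is at (222,117).

Run:
```python
from h import *
w=load('w5');P=w['pixels'];hsv=cv2.cvtColor(P,cv2.COLOR_RGB2HSV)
t=np.radians(-9.6);x=np.array([np.cos(t),np.sin(t)]);y=np.array([-x[1],x[0]]);S=np.array([.6316,-.065])
def L(p,z):
    a=onz(w,p,z);return a.round(4),((a[:2]-S)@x*1e3).round(1),((a[:2]-S)@y*1e3).round(1)
m=cv2.inRange(hsv,(5,120,90),(22,255,255));m[:200]=0;m[310:]=0
for v in range(215,304,8):
    xs=np.where(m[v])[0]; print(v,xs.min() if len(xs) else 0,xs.max() if len(xs) else 0, [int(P[v,u,0]) for u in range(312,342,3)])
g=cv2.inRange(hsv,(45,80,60),(80,255,255));g[180:]=0;xs=np.where(g);print('green',xs[1].min(),xs[1].max(),xs[0].min(),xs[0].max())
c=((xs[1].min()+xs[1].max())/2,(xs[0].min()+xs[0].max())/2);print('START',L(c,.088),L(c,.086))
for q in((162,117),(284,117),(346,117)):print(L(q,.088))
print('foot',L((278,210),.141),L((373,210),.141),L((325,198),.141),'holes',L((296,325),.141),L((354,325),.141))
print('platform front',L((325,176),.131))
```

```text
215 0 0 [214, 217, 218, 218, 220, 217, 220, 221, 219, 220]
223 317 335 [183, 119, 117, 141, 148, 150, 150, 151, 164, 221]
231 316 337 [107, 41, 187, 215, 218, 219, 220, 220, 204, 226]
239 316 337 [49, 60, 195, 221, 225, 226, 228, 226, 209, 93]
247 315 337 [48, 103, 201, 223, 225, 227, 228, 222, 198, 94]
255 315 336 [47, 128, 203, 223, 225, 227, 227, 220, 170, 94]
263 315 335 [43, 153, 208, 223, 225, 226, 228, 216, 141, 88]
271 315 334 [117, 173, 212, 223, 225, 226, 227, 214, 202, 219]
279 314 334 [116, 183, 217, 224, 224, 226, 224, 184, 115, 119]
287 314 334 [114, 192, 220, 224, 224, 196, 122, 119, 120, 117]
295 313 333 [113, 124, 228, 229, 122, 130, 126, 117, 120, 121]
303 0 0 [117, 117, 118, 117, 119, 120, 119, 121, 120, 120]
green 199 245 93 141
START (array([ 0.4427, -0.1083,  0.088 ]), np.float64(-179.1), np.float64(-74.2)) (array([ 0.4425, -0.1087,  0.086 ]), np.float64(-179.2), np.float64(-74.7))
(array([ 0.4347, -0.152 ,  0.088 ]), np.float64(-179.7), np.float64(-118.6))
(array([ 0.4505, -0.0637,  0.088 ]), np.float64(-178.7), np.float64(-28.9))
(array([ 0.4581, -0.0193,  0.088 ]), np.float64(-178.7), np.float64(16.1))
foot (array([ 0.5089, -0.0735,  0.141 ]), np.float64(-119.5), np.float64(-28.8)) (array([ 0.519 , -0.0144,  0.141 ]), np.float64(-119.5), np.float64(31.1)) (array([ 0.5064, -0.043 ,  0.141 ]), np.float64(-127.1), np.float64(0.8)) holes (array([ 0.589 , -0.0771,  0.141 ]), np.float64(-40.0), np.float64(-19.1)) (array([ 0.5956, -0.038 ,  0.141 ]), np.float64(-40.0), np.float64(20.6))
platform front (array([ 0.4938, -0.0409,  0.131 ]), np.float64(-139.9), np.float64(0.8))
```

>>> {"api": "step_arm", "payload": {
  "rows": [
    [[0.1, 3, 0], 0],
    [[0.1, 6, 0], 0],
    [[0.1, 8, 0], 0],
    [[0.1, 9.2, 0], 0],
    [[0.1, 9.2, 0], 0],
    [[0.1, 9.2, 0], 0]
  ]
}}

```text
time: 12.38
position: [0.5367, -0.0477, 0.1696]
orientation: [0.54, 0.457, -0.456, -0.539]
force: [0.0, 0.5, -0.4]
finger_gap: 0.502
```

>>> {"api": "step_arm", "payload": {
  "rows": [
    [[0, 0, 0], 0],
    [[0, 0, 0], 0],
    [[0, 0, 0], 0],
    [[0, 0, 0], 0],
    [[0, 0, 0], 0],
    [[0, 0, 0], 0]
  ],
  "fingers": 1
}}

```text
time: 13.12
position: [0.5374, -0.0481, 0.171]
orientation: [0.541, 0.458, -0.456, -0.539]
force: [-1.8, -0.4, 8.3]
finger_gap: 0.133
```

>>> {"api": "step_arm", "payload": {
  "rows": [
    [[0, -0.15, -0.5], 0],
    [[0, -0.15, -1.2], 0],
    [[0, -0.15, -1.9], 0],
    [[0, -0.15, -2.5], 0],
    [[0, -0.15, -2.5], 0]
  ]
}}

```text
time: 13.75
position: [0.5591, -0.0515, 0.1711]
orientation: [-0.539, -0.456, 0.458, 0.54]
force: [-4.5, 0.5, 4.1]
finger_gap: 0.132
```

>>> {"api": "step_arm", "payload": {
  "rows": [
    [[0, 0, -0.2], 0],
    [[0, 0, -0.4], 0],
    [[0, 0, -0.6], 0],
    [[0, 0, -0.6], 0]
  ]
}}

```text
time: 14.25
position: [0.5642, -0.0523, 0.1711]
orientation: [-0.538, -0.456, 0.458, 0.541]
force: [-6.9, 0.5, 5.6]
finger_gap: 0.132
```

>>> {"api": "step_arm", "payload": {
  "rows": [
    [[0, 0, -0.15], 0],
    [[0, 0, -0.3], 0],
    [[0, 0, -0.3], 0]
  ]
}}

```text
time: 14.62
position: [0.5671, -0.0527, 0.1711]
orientation: [-0.538, -0.456, 0.458, 0.541]
force: [-7.8, 0.6, 6.3]
finger_gap: 0.128
```

>>> {"api": "step_arm", "payload": {
  "rows": [
    [[0, 0, -0.15], 0],
    [[0, 0, -0.3], 0],
    [[0, 0, -0.3], 0]
  ]
}}

```text
time: 15.0
position: [0.5676, -0.0528, 0.171]
orientation: [-0.537, -0.454, 0.46, 0.542]
force: [-11.8, 1.1, 9.9]
finger_gap: 0.128
```

>>> {"api": "step_arm", "payload": {
  "rows": [
    [[0, 0, -0.1], 0],
    [[0, 0, -0.2], 0],
    [[0, 0, -0.2], 0]
  ]
}}

```text
time: 15.38
position: [0.5677, -0.0528, 0.171]
orientation: [-0.536, -0.453, 0.461, 0.543]
force: [-15.4, 2.7, 13.0]
finger_gap: 0.133
```

Run:
```python
from h import *
s=snap('side','s6')['pixels'];g=snap('scene','g6')['pixels'];o=r.observe();print(o['position'],o['force'])
f=lambda i:cv2.resize(i,(400,300),interpolation=cv2.INTER_CUBIC)
s0=load('side0')['pixels'];g0=load('scene0')['pixels']
cv2.imwrite('pics/crop3.png',np.vstack([np.hstack([f(i[200:290,385:475]),f(j[250:350,290:420])]) for i,j in((s,g),(s0,g0))])[:,:,::-1])
```

```text
[ 0.56774424 -0.05282799  0.17101419] [-15.76934872   1.97855137  12.01323262]
```

View pics/crop3.png

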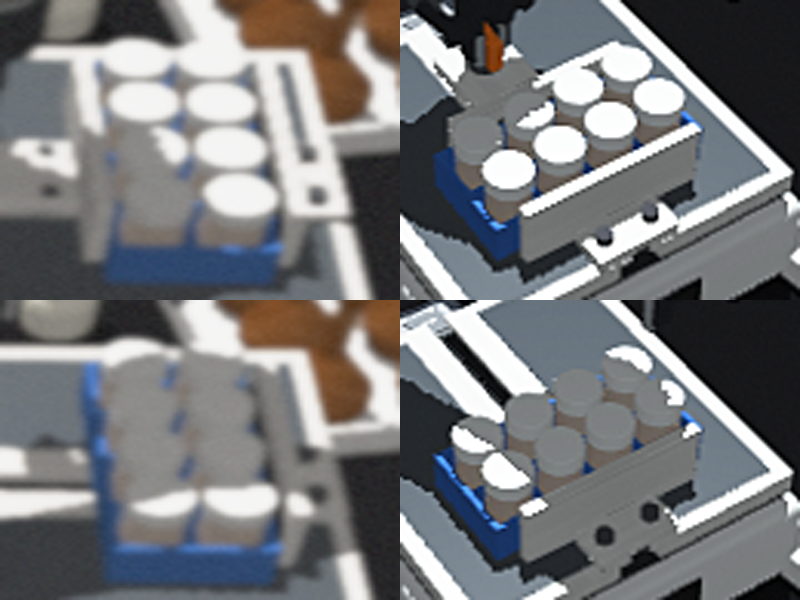

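>>> {"api": "step_arm", "payload": {
  "rows": [
    [[0, 0, 0], 8],
    [[0, 0, 0], 16],
    [[0, 0, 0], 24],
    [[0, 0, 0], 32],
    [[0, 0, 0], 40],
    [[0, 0, 0], 48],
    [[0, 0, 0], 56],
    [[0, 0, 0], 64],
    [[0, 0, 0], 72],
    [[0, 0, 0], 80],
    [[0, 0, 0], 86],
    [[0, 0, 0], 90]
  ]
}}

```text
time: 16.98
position: [0.5672, -0.0532, 0.171]
orientation: [-0.704, 0.065, -0.053, 0.705]
force: [-16.1, 2.3, 14.7]
finger_gap: 0.129
```

>>> {"api": "step_arm", "payload": {
  "rows": [
    [[0, 0, 0], 1],
    [[0, 0, 0], 2],
    [[0, 0, 0], 2]
  ]
}}

```text
time: 17.35
position: [0.5687, -0.0527, 0.171]
orientation: [-0.703, 0.074, -0.064, 0.704]
force: [-12.6, 2.2, 11.8]
finger_gap: 0.13
```

Run:
```python
from h import *
from scipy.spatial.transform import Rotation as R
o=r.observe();print(o['position'],o['force'],o['wrist_torque'],o['finger_gap'])
M=R.from_quat(o['orientation']).as_matrix();print(np.degrees(np.arctan2(M[1,0],M[0,0])),M[2])
```

```text
[ 0.56869091 -0.05270503  0.17102337] [-12.55696138   2.18231163  11.79199192] [0.29486043 2.29135359 0.76777394] 0.1295852540864705
-11.20293569547414 [-1.32642120e-02 -9.99911901e-01 -4.99945685e-04]
```

>>> {"api": "step_arm", "payload": {
  "rows": [
    [[-0.25, 0, 0], -1],
    [[-0.5, -0.1, 0], -1.5],
    [[-0.5, -0.1, 0], -1.5]
  ]
}}

```text
time: 17.73
position: [0.5683, -0.0528, 0.1712]
orientation: [-0.704, 0.063, -0.061, 0.705]
force: [-4.8, -0.2, 1.5]
finger_gap: 0.131
```

>>> {"api": "step_arm", "payload": {
  "rows": [
    [[0, 0, 0], 0],
    [[0, 0, 0], 0],
    [[0, 0, 0], 0],
    [[0, 0, 0], 0]
  ],
  "fingers": 0.6
}}

```text
time: 18.23
position: [0.57, -0.0533, 0.1714]
orientation: [-0.704, 0.061, -0.062, 0.704]
force: [0.1, -0.3, -0.3]
finger_gap: 0.399
```

>>> {"api": "step_arm", "payload": {
  "rows": [
    [[0, -3, 0], 0],
    [[0, -7, 0], 0],
    [[-1.5, -9, -1], -10],
    [[-3, -9, -2], -20],
    [[-4.5, -9, -3], -30],
    [[-6, -9, -4], -40],
    [[-7.5, -9, -5], -50],
    [[-9, -9, -6], -60],
    [[-10.5, -9, -7], -70],
    [[-12.1, -9, -7.6], -80],
    [[-12.1, -9, -7.6], -90],
    [[-12.1, -9, -7.6], -90]
  ],
  "fingers": 0.6
}}

```text
time: 19.73
position: [0.4373, -0.1074, 0.2615]
orientation: [0.542, 0.454, -0.454, -0.542]
force: [0.7, -0.2, 0.6]
finger_gap: 0.398
```

>>> {"api": "step_arm", "payload": {
  "rows": [
    [[0, 0, 0], 0],
    [[0, 0, 0], 0],
    [[0, 0, 0], 0],
    [[0, 0, 0], 0]
  ],
  "fingers": 1
}}

```text
time: 20.23
position: [0.4373, -0.107, 0.2613]
orientation: [-0.542, -0.454, 0.455, 0.542]
force: [-1.1, -0.1, 0.2]
finger_gap: -0.003
```

Run:
```python
from h import *
from scipy.spatial.transform import Rotation as R
w=snap('wrist','w7');snap('side','s7');o=r.observe();print(o['position'],o['force'],o['joints'],o['finger_gap'])
M=R.from_quat(o['orientation']).as_matrix();print(np.degrees(np.arctan2(M[1,0],M[0,0])),M[2])
t=np.radians(-9.6);x=np.array([np.cos(t),np.sin(t)]);y=np.array([-x[1],x[0]]);S=np.array([.6316,-.065])
p=o['position'][:2]-S;print(p@x,p@y)
hsv=cv2.cvtColor(w['pixels'],cv2.COLOR_RGB2HSV)
g=cv2.inRange(hsv,(45,80,60),(80,255,255));xs=np.where(g);print('green',xs[1].min(),xs[1].max(),xs[0].min(),xs[0].max())
c=((xs[1].min()+xs[1].max())/2,(xs[0].min()+xs[0].max())/2);a=onz(w,c,.088);print(a,(a[:2]-S)@x,(a[:2]-S)@y)
a=w['pixels'];b=cv2.resize(cv2.imread('pics/s7.png')[195:335,300:480],(560,480),interpolation=cv2.INTER_CUBIC)
cv2.imwrite('pics/c7.png',cv2.resize(np.hstack([a[:,:,::-1],b]),(800,320)))
```

```text
[ 0.43728573 -0.10704316  0.26127931] [ 0.9749283  -0.036191    0.22174874] [ 0.36586182  0.30284945 -0.22775339  1.94978589  0.08618289  0.89826789
  1.49057502] 0.002616714545149838
79.99709052804582 [ 3.25595272e-06 -9.99999992e-01  1.29617890e-04]
-0.18458161209602755 -0.07385993480224431
green 301 344 211 256
[ 0.4422467  -0.10869627  0.088     ] -0.17941443182716788 -0.07466255854238511
```

View pics/c7.png

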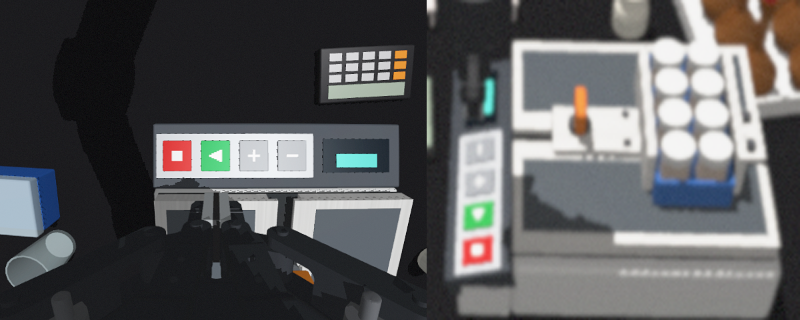

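The side view shows the knob lying across (580,110), the fence on the rack and the rack on the rear stop. START is 1 mm from the tool in y. Pressing now, in small steps.

>>> {"api": "step_arm", "payload": {
  "rows": [
    [[-0.08, 4, 0], 0],
    [[-0.08, 8, 0], 0],
    [[-0.08, 12, 0], 0],
    [[-0.08, 14, 0], 0],
    [[-0.08, 14.5, 0], 0],
    [[-0.08, 14.5, 0], 0]
  ]
}}

```text
time: 21.08
position: [0.4375, -0.1079, 0.1166]
orientation: [0.542, 0.455, -0.454, -0.542]
force: [0.8, 0.4, 0.5]
finger_gap: -0.001
```

>>> {"api": "step_arm", "payload": {
  "rows": [
    [[0, 0.2, 0], 0],
    [[0, 0.4, 0], 0],
    [[0, 0.4, 0], 0]
  ]
}}

```text
time: 21.45
position: [0.4372, -0.1079, 0.1126]
orientation: [0.542, 0.455, -0.454, -0.542]
force: [-0.9, -0.4, -0.2]
finger_gap: -0.003
```

>>> {"api": "step_arm", "payload": {
  "rows": [
    [[0, 0.15, 0], 0],
    [[0, 0.3, 0], 0],
    [[0, 0.3, 0], 0]
  ]
}}

```text
time: 21.82
position: [0.437, -0.1078, 0.1092]
orientation: [-0.542, -0.454, 0.455, 0.542]
force: [0.3, 0.0, 0.2]
finger_gap: 0.002
```

>>> {"api": "step_arm", "payload": {
  "rows": [
    [[0, 0.1, 0], 0],
    [[0, 0.1, 0], 0]
  ]
}}

```text
time: 22.08
position: [0.4372, -0.1079, 0.1083]
orientation: [-0.542, -0.455, 0.455, 0.542]
force: [-0.1, 0.8, -0.2]
finger_gap: 0.002
```

>>> {"api": "step_arm", "payload": {
  "rows": [
    [[0, 0.1, 0], 0],
    [[0, 0.1, 0], 0]
  ]
}}

```text
time: 22.32
position: [0.4373, -0.1079, 0.1076]
orientation: [0.542, 0.455, -0.454, -0.541]
force: [-0.9, 0.7, 4.7]
finger_gap: 0.002
```

>>> {"api": "step_arm", "payload": {
  "rows": [
    [[0, 0.1, 0], 0],
    [[0, 0.1, 0], 0]
  ]
}}

```text
time: 22.58
position: [0.4375, -0.1079, 0.1068]
orientation: [0.542, 0.455, -0.454, -0.541]
force: [-1.2, 1.1, 8.5]
finger_gap: 0.0
```

>>> {"api": "step_arm", "payload": {
  "rows": [
    [[0, 0.08, 0], 0],
    [[0, 0.08, 0], 0],
    [[0, 0.08, 0], 0],
    [[0, 0.08, 0], 0],
    [[0, 0.08, 0], 0],
    [[0, 0.08, 0], 0],
    [[0, 0.08, 0], 0],
    [[0, 0.08, 0], 0]
  ]
}}

```text
time: 23.58
position: [0.4376, -0.108, 0.1064]
orientation: [0.542, 0.455, -0.454, -0.541]
force: [-1.6, 1.2, 10.1]
finger_gap: 0.003
```

Run:
```python
from h import *
o=r.observe();print(o['position'],o['force']);s=snap('side','s8')
c=s['pixels'];b=load('s7')['pixels'];print(np.abs(c[220:255,312:336].astype(int)-b[220:255,312:336]).mean())
```

```text
[ 0.4376058  -0.10795567  0.10636356] [-1.64403813  1.23183854 10.08185766]
38.83293650793651
```

>>> {"api": "step_arm", "payload": {
  "rows": [
    [[0, -1, 0], 0],
    [[0, -4, 0], 0],
    [[0, -9, 0], 0],
    [[0, -14, 0], 0],
    [[0, -16, 2], 0],
    [[0, -16, 2], 0]
  ]
}}

```text
time: 24.38
position: [0.4171, -0.1044, 0.2668]
orientation: [0.543, 0.455, -0.454, -0.541]
force: [-0.4, 0.1, -0.8]
finger_gap: -0.002
```

Run:
```python
from h import *
s=snap('side','s9')['pixels'];w=snap('wrist','w9')['pixels'];g=snap('scene','g9')['pixels'];print(r.observe()['position'],r.observe()['force'])
f=lambda i,a,b:cv2.resize(i,(a,b),interpolation=cv2.INTER_CUBIC)
cv2.imwrite('pics/c9.png',np.vstack([np.hstack([f(s[195:335,300:480],400,300),f(w[150:330,180:620],400,300)]),np.hstack([f(s,400,300),f(g[150:400,220:560],400,300)])])[:,:,::-1])
```

```text
[ 0.41723227 -0.10444403  0.26453171] [-0.16817049  0.8747009   0.63854131]
```

View pics/c9.png

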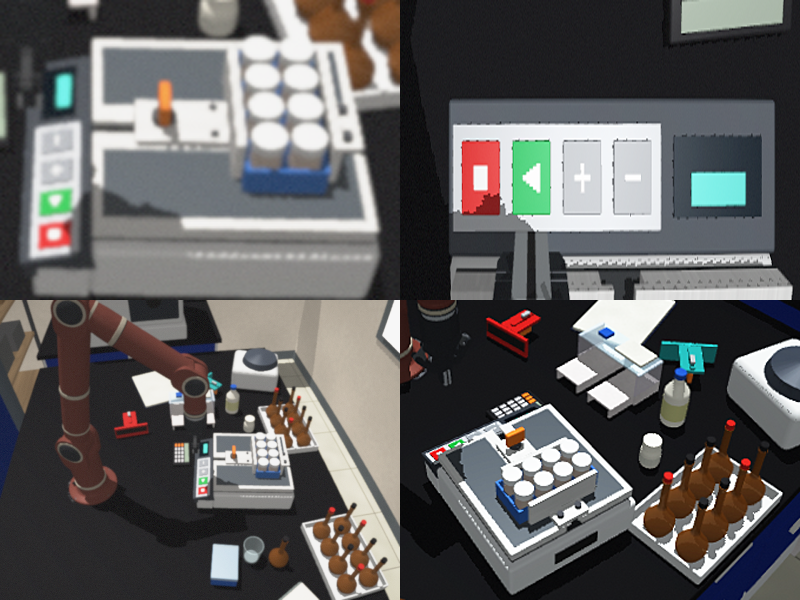

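The final view shows the fence on the rack and the rack on the rear stop. The knob lies across the slot at (165,100) of the top-left crop, the keys are intact, and the bystanders are in place. Handing in.

```bash
python3 -c "
from workcell import r
print(r.hand_in())"
```

```text
the job is handed in; nothing more can be done
None
```

The rack is clamped and locked on the shaker, START was pressed, and the job was handed in at about 24.5 s of the 72 s allowed.

- **Clamping:** I slid the orange-knob stop out of the shelf and lowered its T-bolt into the slot with the rubber face to the rack. Pushing it by the knob, it came to a hard halt at about 15 N. I then locked it with a quarter turn clockwise, against the knob's end stop.
- **START:** I pressed it at about 10 N, with over 8 N held for roughly 0.9 s. The highest reading seen was 10.1 N, after the lock.
- **Last pictures:** the fence is on the rack, the rack is on the rear stop, the knob lies across the slot, and the bystanders look unmoved. The gripper is clear of everything.

**Checks that disagreed or stayed open:**
- The fence's thickness measured 9.1 mm instead of 10 mm while it hung from the gripper. The stop also first touched down about 2 mm high, then settled to its expected height as it slid.
- The push stopped about 5 mm earlier than I first estimated. The pictures showed the rack against the rear stop, so I took the estimate to be off.
- I found no display change that clearly proves START registered, so that rests on the measured force and time.

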